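Square a wax block into the corner of the trimming vise and hold it for clamping

TASK

Wind the trimming vise fully open by its handwheel, a good full turn anticlockwise until it stops. Then take the wax block in the pink cassette, lay it wax side up and flat on the vise bed with its long side along the back stop, and press it into the corner so that it bears firmly on the back stop and the side stop at once. Finish while still holding it pressed against both stops, with the jaw still open, so that I can wind the jaw in; leave the blue cassette and the other things where they are.

Things in the scene. Friction and masses are not known exactly. Their poses are not given: they have to be found in the camera images.
- vise: Trimming vise, fixed: grey base 112 (x) by 200 (y) mm; aluminium bed with its flat top 30 mm above the worktop, from vise x -42 to +34 and y -25 to +97 mm, open at the front (-x). Origin: centre of the underside. x points from the open front to the back stop, y from the handwheel end to the side stop, z up. Bed and stops are smooth (friction about 0.25). Housing under the wheel: 46 mm high.
- corner (a point): Inner corner where the faces of the two stops meet, at the bed surface (30 mm above the worktop), with the vise's axes. A cassette seated with its long side on the back stop has its centre 26 mm in -x and 37.5 mm in -y from here (vise axes).
- back_stop: Steel stop along vise y (-7 to +77 mm), its face at vise x = +26 mm, 7 mm above the bed, so fingers that hold the cassette by its wax pass over it. Its frame equals the vise's.
- side_stop: Steel stop along vise x (-32 to +18 mm), its face at vise y = +85 mm, 7 mm above the bed. Its frame equals the vise's.
- jaw: Dark steel jaw, 7 mm above the bed, opposite the side stop, geared to the handwheel (4 mm per rad). Its frame has the vise's axes and moves in vise -y as it opens; its face is 24 mm in +y from its origin. Gap from side stop to jaw: 61 mm at crank 0, 89 mm fully open; the cassette is 75 mm long.
- crank (a joint): Angle (rad) of the black handwheel, 74 mm wide, on a vertical axis at the vise's -y end. Starts between 0 and 0.6, grows anticlockwise seen from above (jaw opens), ends on a hard stop at 7.0 (fully open). Light friction, under 0.1 N m; it stays where it is left.
- crank_handle (a point): Centre of the upright black handle on the handwheel, 28 mm from the wheel's axis, 84 mm above the worktop; the handle is 18 mm thick and spans 59 to 104 mm above the worktop. It spins freely on its pin, so it can be gripped from above and led round in a circle without turning the gripper. Wheel top at 57 mm, hub at 62 mm.
- crank_axis (a point): Point on the handwheel's fixed vertical axis at the height of crank_handle (84 mm above the worktop), with the vise's axes.
- pink_cassette: Wanted block, loose, about 90 g: pink plastic cassette 52 (x) by 75 (y) by 10 mm, carrying a cream wax block 40 (x) by 58 (y) mm centred on it, from 10 to 40 mm above the underside. Origin: centre of the underside; z up; y along the long side. Either end may point to the side stop.
- pink_wax (a point): Point on the centre line of the pink cassette's wax, 30 mm above the underside (10 mm under the wax top); axes as the cassette. Grip the wax here across its 40 mm (x), fingertips at least 11 mm above the underside, above the 10 mm plastic rim, so that they also clear the stops.
- blue_cassette: A second block like the pink one but in a pale blue cassette; it may lie in either of the two places. Leave it. Origin: centre of its underside.
- pen: Blue pen, 145 mm long, on the worktop near its front edge; bystander.
- timer: Small white lab timer, 60 by 64 by 18 mm, on the worktop; bystander.
- steel_tweezers: Steel tweezers, 130 mm long, lying behind the vise; bystander.
- forceps_1: Steel forceps with ring handles, 151 mm long, lying behind the vise; bystander.

How it is judged (in metres and radians):
On the way:
1. the handwheel is wound fully open, before the block goes in (value of joint crank above 6.75 rad and height (world z) of pink_cassette below 0.01 m), for 0.2 s.
At the end, for the whole second after the job is handed in: In the last second the fingers press the pink cassette on both stops with over 2 N each; it lies wax up, flat on the bed (3 mm, 0.05 rad in tilt and yaw), within 2.5 mm of its seat in the corner, at rest, clear of the jaw; handwheel over 6.6 rad (contact force between pink_cassette and back_stop above 2 N and contact force between pink_cassette and side_stop above 2 N and contact force between the fingers and pink_cassette above 2 N and contact force between pink_cassette and jaw below 0.5 N and x of pink_cassette in the frame of corner between -0.0285 and -0.024 m and y of pink_cassette in the frame of corner between -0.04 and -0.0355 m and z of pink_cassette in the frame of corner between -0.002 and 0.003 m and angle between pink_cassette's own z axis and vertical below 0.05 rad and angle between the y axis of pink_cassette and the y axis of vise, either way round below 0.05 rad and linear speed of pink_cassette below 0.01 m/s and value of joint crank above 6.6 rad); the arm keeps its last pose, push and grip.
It fails at once if the blue cassette was moved by more than 3 cm (distance of blue_cassette from where it was at the start of the episode above 0.03 m).
It fails at once if the pen, timer, tweezers or forceps were moved by more than 3 cm (distance of any of pen, timer, steel_tweezers, forceps_1 from where it was at the start of the episode above 0.03 m).
It also fails if it takes over 72 s, if anything falls off the work surface, if the arm or the gripper's body presses on something with over 40 N, if the wrist force passes 120 N, or if a joint passes its speed limit or range.

ROBOT

A 6-joint arm with a two-finger parallel gripper is mounted at the origin on a cart in front of the work surface, level with it; the furniture and walls round the work are solid. World frame = base frame: x ahead of the robot, y to its left, z up, the work surface at z = 0. Lengths are in mm, angles in rad, forces in N, time in s.
With the tool pointing down it reaches from about 350 to 975 mm from the base axis. Payload 17.4 kg.
Tool frame: the origin (TCP) lies on the centre line of the jaws, within the pads' length; the fingertips stand ctrl.tip_extent ahead of it and the grasp point (between the pads) lies 11 mm behind it (ctrl.tip_extent is the distance from the TCP to the fingertips, in mm); z points along the fingers, y is the direction in which the jaws open and shut (so a half turn about z gives the same grasp; the last joint's range is limited). The gripper opens to 85 mm and grips with 20 to 120 N. Pads are 22 mm wide; open, the fingers measure 114 mm over their backs; the gripper's body (76 mm by 85 mm) begins 54 mm behind the grasp point. The pads swing forward as they close: fully open they stand 13 mm farther back than shut.
Start: joints at [1.076, 0.116, 1.442, -0, 1.584, -0.038], TCP at [297.736, 605.793, 239.303] pointing down, gripper open.
Joint ranges: [-2.83, 2.83], [-0.83, 2.19], [0.07, 2.5], [-1.14, 4.28], [0.01, 3], [-2.97, 2.97]. Speed limits (rad/s): [1.89, 1.89, 2.22, 3.14, 3.14, 3.14].

INTERFACE

Orientations are given as a rotation vector (axis times angle).
In Python, from station import ctrl gives the robot as it stands.
- The arm moves only by the tool jog_arm, never from a script. Its argument "targets" is a list of rows, each an object of numbers: "tx", "ty", "tz": the shift along the tool's x, y, z in cm; "wx", "wy", "wz": the turn, a rotation vector about the tool's x, y, z in degrees; "gripper": the gripper's target within -1 to 1 (fully open at 1, half-way at 0, shut at -1). A call has 1 to 8 rows; each row shifts and turns the commanded pose from where the row before left it, along the tool's axes as they then stand; what a row does not reach is not made up. A row lasts 1/8 s, in which the tool goes at most 62.5 mm and 10.7 degrees, less where a joint would pass 70% of its speed; a pose out of reach is approached as far as the arm can. A call is refused whole if a number of a shift passes 6.25 or a number of a turn 10.7, either way. A call with a gripper value outside its range is refused whole. The fingers move at their own pace and stop on an object; "squeeze" is the grip in N (left out, the last holds). Time passes only in rows, so rows that do not move let the fingers close. It gives the time, the measured TCP pose, the force and the opening at its end, in the units of the state.
- ctrl.get_obs(): the state, without advancing time (a new reading comes with each control period).
- ctrl.camera(name): name is "scene" or "top" or "wrist"; returns a dict with "pixels" (480x640x3 uint8, red, green, blue), "depth" (480x640 float32, mm along the optical axis (not along the pixel's ray), 0 where there is no reading), "fx", "fy", "cx", "cy" (pixels), "cam_to_world" (4x4, takes a point from camera to world coordinates). Camera axes: x right, y down, z forward; pixel columns grow to the right and rows downward; lengths in mm; the calibration is good to about 2 mm. A picture is of the moment at which its call begins.
- ctrl.job_done(): hands the job in, once; it reports no verdict.
The state is a dict: "t": time; "q": joint angles; "qd": joint speeds; "effort": joint torques, N m; "tcp_pos": TCP position; "tool_rot": TCP orientation; "force": force on the tool from outside, world axes, zero at the start; "wrist_torque": the same for the moment, N m; "opening": finger opening in mm.
Only numpy, scipy, OpenCV 4.12 (cv2) and the standard library are available. Lean on these libraries where they do the work, as an engineer would, in place of code of your own. Each camera call takes 0.05 s, during which the arm holds its last target.

## Working session

There is one attempt and no reset: what is moved stays moved. The work goes in short steps, Python scripts to look and compute and a tool call to move; the robot and the scene stay as the last step left them, time stands still between calls to the robot, and variables do not carry over. Pictures are saved under pics/ and viewed, and the job is handed in when it is done.

Besides the shell and the picture viewer there is one more tool, called as a command line: name --argument value ..., lists and objects as JSON in quotes. jog_arm: Moves the arm, as the interface text tells. Its arguments: {"type":"object","properties":{"targets":{"type":"array"},"squeeze":{"type":"number"}},"required":["targets"]}

```bash
ls; mkdir -p pics
python3 - <<'E'
from station import ctrl
import cv2,pickle
o=ctrl.get_obs();print(o,ctrl.tip_extent)
for n in("scene","top"):
    c=ctrl.camera(n);pickle.dump(c,open(n+'0.pkl','wb'))
    cv2.imwrite(f'pics/{n}0.png',c["pixels"][:,:,::-1]);print(c["fx"],c["cx"],c["cam_to_world"])
E
```

```text
pics
{'t': 0.0, 'q': array([ 1.07617738e+00,  1.16530894e-01,  1.44227159e+00, -9.87835503e-06,
        1.58398158e+00, -3.77964611e-02]), 'qd': array([ 0.00273318, -0.00134047,  0.00032037,  0.00014953,  0.00090914,
        0.00054815]), 'effort': array([ 8.56954539e-04, -7.31977558e+01, -6.32494497e+01, -1.59106401e-05,
        6.25606699e-03, -2.87323428e-05]), 'tcp_pos': array([297.66729968, 605.62719112, 238.52794835]), 'tool_rot': array([-7.11283084e-01, -3.05970066e+00,  1.80945843e-03]), 'force': array([ 0.03000503, -0.5102122 , -0.37936314]), 'wrist_torque': array([-0.02141321, -0.00110874, -0.02157534]), 'opening': 85.58404876447501} 8.0
523.0704597295985 324.8813833187434 [[ 8.95310718e-01 -2.90980102e-01  3.37267398e-01  2.74157643e+02]
 [-4.45324328e-01 -6.02111243e-01  6.62682650e-01 -4.26297067e+02]
 [ 1.02450272e-02 -7.43500256e-01 -6.68657168e-01  6.58037233e+02]
 [ 0.00000000e+00  0.00000000e+00  0.00000000e+00  1.00000000e+00]]
522.4869880625445 320.3899661760016 [[ 1.01717269e-02 -9.93102847e-01  1.16804417e-01  4.31898864e+02]
 [-9.99595694e-01 -1.32001898e-02 -2.51833937e-02  1.38142028e+02]
 [ 2.65515405e-02 -1.16501034e-01 -9.92835598e-01  9.33265056e+02]
 [ 0.00000000e+00  0.00000000e+00  0.00000000e+00  1.00000000e+00]]
```

View pics/scene0.png

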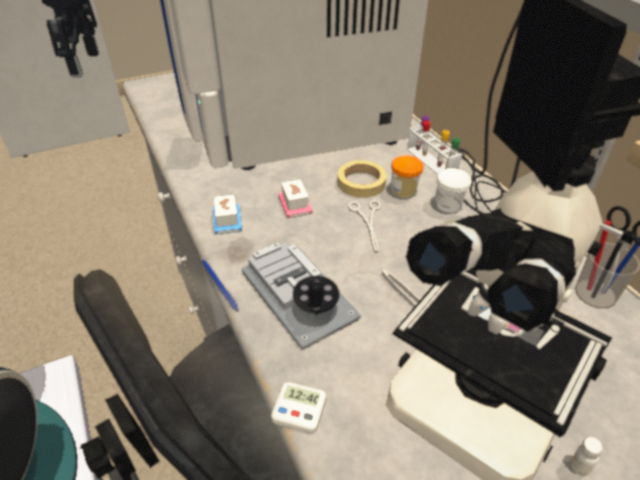

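View pics/top0.png

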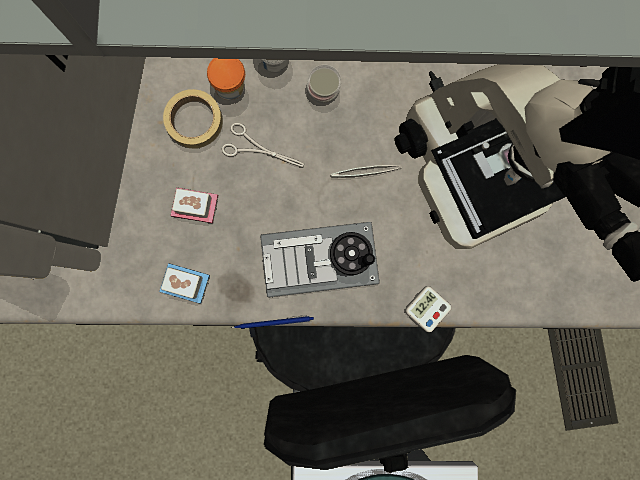

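Run:
```python
import cv2,pickle
for n,(x0,y0,x1,y1) in dict(top=(150,170,400,340),scene=(200,160,380,360)).items():
    c=pickle.load(open(n+'0.pkl','rb'))
    im=c["pixels"][y0:y1,x0:x1,::-1]
    s=min(800/(x1-x0),600/(y1-y0));print(n,s)
    cv2.imwrite(f'pics/{n}0z.png',cv2.resize(im,None,fx=s,fy=s,interpolation=cv2.INTER_CUBIC))
```

```text
top 3.2
scene 3.0
```

View pics/top0z.png

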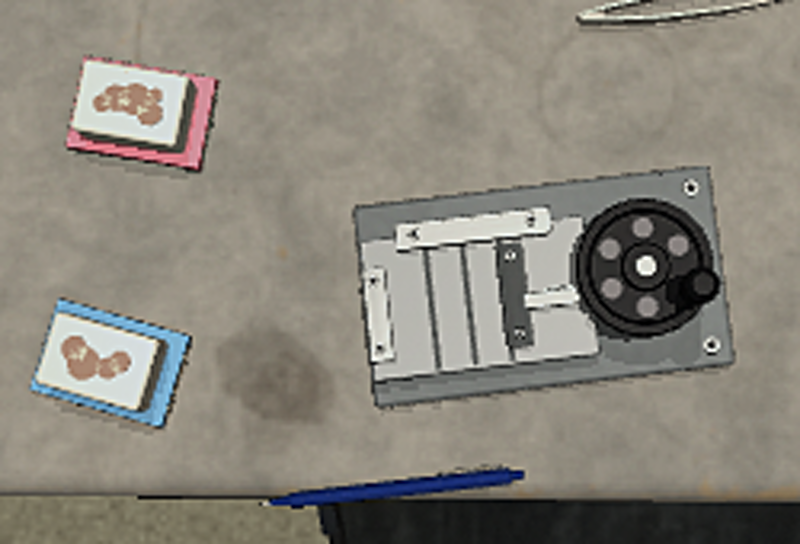

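View pics/scene0z.png

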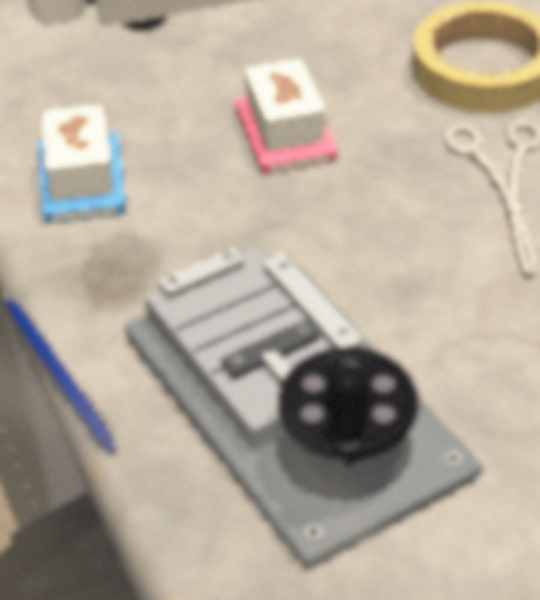

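```bash
cat > h.py <<'E'
import numpy as np,pickle,cv2
def ray(c,u,v,z):
    d=np.array([(u-c['cx'])/c['fx'],(v-c['cy'])/c['fy'],1.0]);M=c['cam_to_world']
    w=M[:3,:3]@d;o=M[:3,3];return o+w*(z-o[2])/w[2]
def dep(c,u,v):
    zz=c['depth'][int(round(v)),int(round(u))]
    M=c['cam_to_world'];return M[:3,:3]@(zz*np.array([(u-c['cx'])/c['fx'],(v-c['cy'])/c['fy'],1.0]))+M[:3,3]
def proj(c,p):
    M=c['cam_to_world'];q=M[:3,:3].T@(np.array(p)-M[:3,3]);return c['fx']*q[0]/q[2]+c['cx'],c['fy']*q[1]/q[2]+c['cy']
E
python3 - <<'E'
from h import *
np.set_printoptions(precision=1,suppress=True)
c=pickle.load(open('top0.pkl','rb'))
Z=lambda x,y:(150+x/3.2,170+y/3.2)
print('hub',ray(c,*Z(646,265),62),dep(c,*Z(646,265)))
print('handle',ray(c,*Z(705,284),104),dep(c,*Z(705,284)))
print('side top depth',dep(c,*Z(378,315)),'back',dep(c,*Z(470,230)),'bed',dep(c,*Z(450,330)),'base',dep(c,*Z(660,350)), 'table',dep(c,*Z(300,200)))
h=dep(c,*Z(660,350))[2]
for p in[(354,206),(710,168),(734,364),(378,408)]:print('base',ray(c,*Z(*p),h))
for p in[(398,250),(551,233)]:print('back face',ray(c,*Z(*p),37))
for p in[(383,266),(395,360)]:print('side face',ray(c,*Z(*p),37))
for n in('top',):
    hsv=cv2.cvtColor(c['pixels'],cv2.COLOR_RGB2HSV)
    for nm,lo,hi in(('pink',(165,80,100),(180,255,255)),('blue',(95,80,120),(110,255,255))):
        m=cv2.inRange(hsv,lo,hi);m[:,260:]=0;m[:170]=0;m[320:]=0
        k=cv2.morphologyEx(m,cv2.MORPH_CLOSE,np.ones((25,25)))
        pts=np.argwhere(m)[:,::-1].astype(np.float32)
        r=cv2.minAreaRect(pts);bp=cv2.boxPoints(r);w=np.array([ray(c,u,v,8)for u,v in bp])
        print(nm,len(pts),r,w)
# wax tops
P=np.array([[ray(c,u,v,40) for u,v in [Z(*p) for p in q]] for q in [[(85,58),(194,75),(181,148),(73,130)],[(54,314),(158,338),(142,412),(36,382)]]])
print(P.mean(1),P, dep(c,*Z(160,90)))
E
```

```text
hub [509.2  63.   62. ] [509.1  63.1  63.2]
handle [496.3  37.1 104. ] [496.4  37.  102.9]
side top depth [482.8 204.4  36.5] back [529.  155.9  38.3] bed [475.5 165.9  31.5] base [466.7  50.9  13. ] table [549.  252.3  -1.6]
base [544.3 220.7  13. ]
base [568.3  23.2  13. ]
base [459.5  10.1  13. ]
base [433.4 205.   13. ]
back face [517.8 194.4  37. ]
back face [528.1 112.2  37. ]
side face [509.1 202.2  37. ]
side face [458.9 194.8  37. ]
pink 276 ((193.80015563964844, 204.66575622558594), (42.46623992919922, 28.69568634033203), 9.727579116821289) [[577.1 381.9   8. ]
 [628.4 375.5   8. ]
 [616.5 300.5   8. ]
 [565.2 307.4   8. ]]
blue 372 ((183.73583984375, 282.9245300292969), (42.85649490356445, 29.669879913330078), 15.945395469665527) [[442.3 395.8   8. ]
 [492.3 383.9   8. ]
 [472.5 311.    8. ]
 [422.6 323.4   8. ]]
[[595.5 338.2  40. ]
 [456.4 351.6  40. ]] [[[619.6 365.   40. ]
  [611.1 306.1  40. ]
  [571.1 311.7  40. ]
  [580.1 369.8  40. ]]

 [[481.1 375.5  40. ]
  [469.1 320.2  40. ]
  [430.  327.2  40. ]
  [445.2 383.4  40. ]]] [602.8 324.3  39.3]
```

Run:
```python
from h import *
np.set_printoptions(precision=0,suppress=True)
c=pickle.load(open('top0.pkl','rb'))
for p in[(95,258),(75,258),(40,255),(30,300),(100,240),(105,150),(130,150),(100,20)]:print(p,dep(c,*p))
s=pickle.load(open('scene0.pkl','rb'))
print(proj(s,(297,605,238)),dep(s,210,120),dep(s,220,155),dep(s,200,30),dep(s,75,30))
```

```text
(95, 258) [496. 493.  51.]
(75, 258) [490. 494. 123.]
(40, 255) [486. 491. 236.]
(30, 300) [425. 620.   2.]
(100, 240) [526. 484.  58.]
(105, 150) [665. 463. 111.]
(130, 150) [696. 461.   2.]
(100, 20) [648. 303. 541.]
(np.float64(86.4217248133337), np.float64(68.5028584283366)) [487. 496. 141.] [496. 494.  58.] [491. 489. 318.] [297. 572. 320.]
```

jog_arm --targets '[{"wz":10.6},{"wz":10.6},{"wz":10.6},{"wz":10.6},{"wz":10.6},{"wz":10.6},{"tx":-5.6,"ty":2.0},{"tx":-5.6,"ty":2.0}]'

```text
invalid input
```

jog_arm --targets '[{"tx":-5.6,"ty":2.0},{"tx":-5.6,"ty":2.0},{"tx":-5.6,"ty":2.0},{"tx":-5.6,"ty":2.0},{"tx":-5.6,"ty":2.0},{"tx":-5.6,"ty":2.0},{"tx":-5.6,"ty":1.9},{"tx":-5.6,"ty":1.9,"tz":1}]'

```text
invalid input
```

jog_arm --targets '[{"tx":0,"ty":0,"tz":0,"wx":0,"wy":0,"wz":10.6,"gripper":1}]'

```text
t: 0.22
tcp_pos: [297.7, 605.7, 238.8]
tool_rot: [-0.995, -2.98, 0.001]
force: [0.9, 0.4, 0.8]
opening: 85.6
```

jog_arm --targets '[{"tx":0,"ty":0,"tz":0,"wx":0,"wy":0,"wz":10.6,"gripper":1},{"tx":0,"ty":0,"tz":0,"wx":0,"wy":0,"wz":10.6,"gripper":1},{"tx":0,"ty":0,"tz":0,"wx":0,"wy":0,"wz":10.6,"gripper":1},{"tx":0,"ty":0,"tz":0,"wx":0,"wy":0,"wz":10.6,"gripper":1},{"tx":0,"ty":0,"tz":0,"wx":0,"wy":0,"wz":10.6,"gripper":1},{"tx":-5.6,"ty":2,"tz":0,"wx":0,"wy":0,"wz":0,"gripper":1},{"tx":-5.6,"ty":2,"tz":0,"wx":0,"wy":0,"wz":0,"gripper":1},{"tx":-5.6,"ty":2,"tz":0,"wx":0,"wy":0,"wz":0,"gripper":1}]'

```text
t: 1.23
tcp_pos: [358.6, 436.3, 238.8]
tool_rot: [2.216, 2.226, -0.001]
force: [0.6, 0.4, 0.6]
opening: 85.6
```

jog_arm --targets '[{"tx":-5.6,"ty":2,"tz":0,"wx":0,"wy":0,"wz":0,"gripper":1},{"tx":-5.6,"ty":2,"tz":0,"wx":0,"wy":0,"wz":0,"gripper":1},{"tx":-5.6,"ty":2,"tz":0,"wx":0,"wy":0,"wz":0,"gripper":1},{"tx":-5.6,"ty":2,"tz":0,"wx":0,"wy":0,"wz":0,"gripper":0.3},{"tx":-5.6,"ty":2,"tz":0,"wx":0,"wy":0,"wz":0,"gripper":0.3},{"tx":-5.6,"ty":2,"tz":2,"wx":0,"wy":0,"wz":0,"gripper":0.3},{"tx":-5.6,"ty":1.8,"tz":2,"wx":0,"wy":0,"wz":0,"gripper":0.3},{"tx":0,"ty":0,"tz":0,"wx":0,"wy":0,"wz":0,"gripper":0.3}]'

```text
t: 2.22
tcp_pos: [497.8, 43.5, 197.3]
tool_rot: [-2.221, -2.22, 0.004]
force: [0.5, -0.2, -0.1]
opening: 55.6
```

jog_arm --targets '[{"tx":-0.6,"ty":-0.1,"tz":4,"wx":0,"wy":0,"wz":0,"gripper":0.3},{"tx":0,"ty":0,"tz":4,"wx":0,"wy":0,"wz":0,"gripper":0.3},{"tx":0,"ty":0,"tz":3.6,"wx":0,"wy":0,"wz":0,"gripper":0.3},{"tx":0,"ty":0,"tz":0,"wx":0,"wy":0,"wz":0,"gripper":-1},{"tx":0,"ty":0,"tz":0,"wx":0,"wy":0,"wz":0,"gripper":-1},{"tx":0,"ty":0,"tz":0,"wx":0,"wy":0,"wz":0,"gripper":-1},{"tx":0,"ty":0,"tz":0,"wx":0,"wy":0,"wz":0,"gripper":-1},{"tx":0,"ty":0,"tz":0,"wx":0,"wy":0,"wz":0,"gripper":-1}]' --squeeze 30

```text
t: 3.22
tcp_pos: [497.7, 41.1, 85.1]
tool_rot: [2.216, 2.225, 0.003]
force: [-0.5, 3.4, 8.6]
opening: 17.3
```

Run:
```python
from station import ctrl
import cv2,pickle,numpy as np
ims=[]
for n in("wrist","top"):
    c=ctrl.camera(n);pickle.dump(c,open(n+'1.pkl','wb'))
    ims.append(c["pixels"][:,:,::-1])
a=ims[0];b=cv2.resize(ims[1][170:340,150:400],(640,435))
cv2.imwrite('pics/c1.png',cv2.resize(np.vstack([a,b]),None,fx=.65,fy=.65))
print(ctrl.get_obs()['tcp_pos'],ctrl.get_obs()['force'])
```

```text
[497.70588588  41.10549447  85.14529927] [-1.14826928  2.58200722  7.67825955]
```

View pics/c1.png

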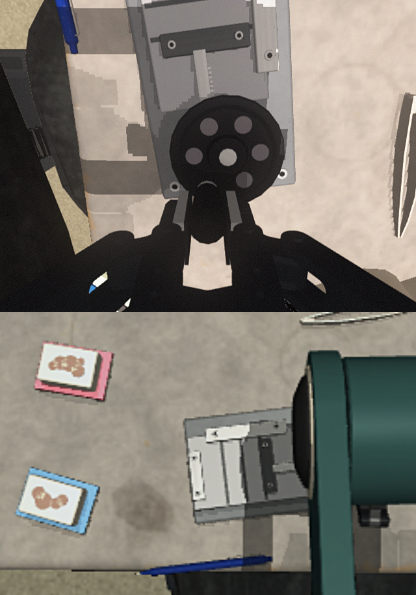

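Run:
```python
import numpy as np
th=np.radians(-116.5+15*np.arange(33))
p=2.8*np.c_[np.cos(th),np.sin(th)]
r=np.zeros(2)
for i in range(32):
    d=np.round(p[i+1]-p[0]-r,1);r+=d
    print(i,'tx',d[1],'ty',d[0])
```

```text
0 tx -0.2 ty 0.7
1 tx -0.1 ty 0.7
2 tx 0.2 ty 0.7
3 tx 0.3 ty 0.7
4 tx 0.5 ty 0.5
5 tx 0.6 ty 0.5
6 tx 0.6 ty 0.2
7 tx 0.8 ty 0.0
8 tx 0.7 ty -0.1
9 tx 0.7 ty -0.3
10 tx 0.5 ty -0.5
11 tx 0.4 ty -0.6
12 tx 0.2 ty -0.7
13 tx 0.1 ty -0.7
14 tx -0.1 ty -0.7
15 tx -0.4 ty -0.7
16 tx -0.4 ty -0.5
17 tx -0.6 ty -0.5
18 tx -0.7 ty -0.2
19 tx -0.8 ty -0.0
20 tx -0.7 ty 0.1
21 tx -0.6 ty 0.3
22 tx -0.6 ty 0.5
23 tx -0.4 ty 0.6
24 tx -0.2 ty 0.7
25 tx -0.1 ty 0.7
26 tx 0.2 ty 0.7
27 tx 0.3 ty 0.7
28 tx 0.5 ty 0.5
29 tx 0.6 ty 0.5
30 tx 0.6 ty 0.2
31 tx 0.8 ty 0.0
```

jog_arm --targets '[{"tx":-0.2,"ty":0.7,"tz":0,"wx":0,"wy":0,"wz":0,"gripper":-1},{"tx":-0.1,"ty":0.7,"tz":0,"wx":0,"wy":0,"wz":0,"gripper":-1},{"tx":0.2,"ty":0.7,"tz":0,"wx":0,"wy":0,"wz":0,"gripper":-1},{"tx":0.3,"ty":0.7,"tz":0,"wx":0,"wy":0,"wz":0,"gripper":-1}]' --squeeze 50

```text
t: 3.82
tcp_pos: [525.7, 42.8, 85.2]
tool_rot: [2.216, 2.224, 0.002]
force: [-4.8, 3.7, 10.2]
opening: 17.3
```

Tracking well; continue round.

jog_arm --targets '[{"tx":0.5,"ty":0.5,"tz":0,"wx":0,"wy":0,"wz":0,"gripper":-1},{"tx":0.6,"ty":0.5,"tz":0,"wx":0,"wy":0,"wz":0,"gripper":-1},{"tx":0.6,"ty":0.2,"tz":0,"wx":0,"wy":0,"wz":0,"gripper":-1},{"tx":0.8,"ty":0,"tz":0,"wx":0,"wy":0,"wz":0,"gripper":-1},{"tx":0.7,"ty":-0.1,"tz":0,"wx":0,"wy":0,"wz":0,"gripper":-1},{"tx":0.7,"ty":-0.3,"tz":0,"wx":0,"wy":0,"wz":0,"gripper":-1},{"tx":0.5,"ty":-0.5,"tz":0,"wx":0,"wy":0,"wz":0,"gripper":-1},{"tx":0.4,"ty":-0.6,"tz":0,"wx":0,"wy":0,"wz":0,"gripper":-1}]'

```text
t: 4.82
tcp_pos: [522.9, 91.2, 85.3]
tool_rot: [2.215, 2.224, 0.005]
force: [3.2, 0.9, 6.1]
opening: 17.0
```

jog_arm --targets '[{"tx":0.2,"ty":-0.7,"tz":0,"wx":0,"wy":0,"wz":0,"gripper":-1},{"tx":0.1,"ty":-0.7,"tz":0,"wx":0,"wy":0,"wz":0,"gripper":-1},{"tx":-0.1,"ty":-0.7,"tz":0,"wx":0,"wy":0,"wz":0,"gripper":-1},{"tx":-0.4,"ty":-0.7,"tz":0,"wx":0,"wy":0,"wz":0,"gripper":-1},{"tx":-0.4,"ty":-0.5,"tz":0,"wx":0,"wy":0,"wz":0,"gripper":-1},{"tx":-0.6,"ty":-0.5,"tz":0,"wx":0,"wy":0,"wz":0,"gripper":-1},{"tx":-0.7,"ty":-0.2,"tz":0,"wx":0,"wy":0,"wz":0,"gripper":-1},{"tx":-0.8,"ty":0,"tz":0,"wx":0,"wy":0,"wz":0,"gripper":-1}]'

```text
t: 5.82
tcp_pos: [482.3, 63.9, 85.2]
tool_rot: [2.216, 2.225, 0.003]
force: [-1.9, 3.3, 9.5]
opening: 17.0
```

jog_arm --targets '[{"tx":-0.7,"ty":0.1,"tz":0,"wx":0,"wy":0,"wz":0,"gripper":-1},{"tx":-0.6,"ty":0.3,"tz":0,"wx":0,"wy":0,"wz":0,"gripper":-1},{"tx":-0.6,"ty":0.5,"tz":0,"wx":0,"wy":0,"wz":0,"gripper":-1},{"tx":-0.4,"ty":0.6,"tz":0,"wx":0,"wy":0,"wz":0,"gripper":-1},{"tx":-0.2,"ty":0.7,"tz":0,"wx":0,"wy":0,"wz":0,"gripper":-1},{"tx":0,"ty":0,"tz":0,"wx":0,"wy":0,"wz":0,"gripper":-1}]'

```text
t: 6.58
tcp_pos: [505.2, 38.7, 85.2]
tool_rot: [2.216, 2.224, 0.003]
force: [2.6, 0.7, 7.8]
opening: 16.8
```

jog_arm --targets '[{"tx":0,"ty":0.4,"tz":0,"wx":0,"wy":0,"wz":0,"gripper":-1},{"tx":0,"ty":0.4,"tz":0,"wx":0,"wy":0,"wz":0,"gripper":-1}]'

```text
t: 6.82
tcp_pos: [512.7, 38.5, 85.2]
tool_rot: [2.216, 2.224, 0.002]
force: [-2.6, -1.4, 10.1]
opening: 16.8
```

jog_arm --targets '[{"tx":0.1,"ty":0.4,"tz":0,"wx":0,"wy":0,"wz":0,"gripper":-1},{"tx":0,"ty":0,"tz":0,"wx":0,"wy":0,"wz":0,"gripper":-1}]'

```text
t: 7.08
tcp_pos: [516.7, 39.2, 85.2]
tool_rot: [2.216, 2.224, 0.0]
force: [-3.2, -4.5, 9.6]
opening: 16.7
```

jog_arm --targets '[{"tx":0.1,"ty":0.4,"tz":0,"wx":0,"wy":0,"wz":0,"gripper":-1},{"tx":0,"ty":0,"tz":0,"wx":0,"wy":0,"wz":0,"gripper":-1}]'

```text
t: 7.32
tcp_pos: [517.9, 39.5, 84.9]
tool_rot: [-2.216, -2.224, 0.01]
force: [-35.4, -13.5, 28.8]
opening: 16.9
```

Run:
```python
from station import ctrl
import cv2,pickle,numpy as np
from h import *
c=ctrl.camera("wrist");pickle.dump(c,open('wrist2.pkl','wb'));cv2.imwrite('pics/w2.png',c["pixels"][:,:,::-1])
c=ctrl.camera("top");pickle.dump(c,open('top2.pkl','wb'));cv2.imwrite('pics/t2.png',cv2.resize(c["pixels"][170:340,150:400,::-1],None,fx=3.2,fy=3.2,interpolation=cv2.INTER_CUBIC))
```

```text
(no output)
```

View pics/t2.png

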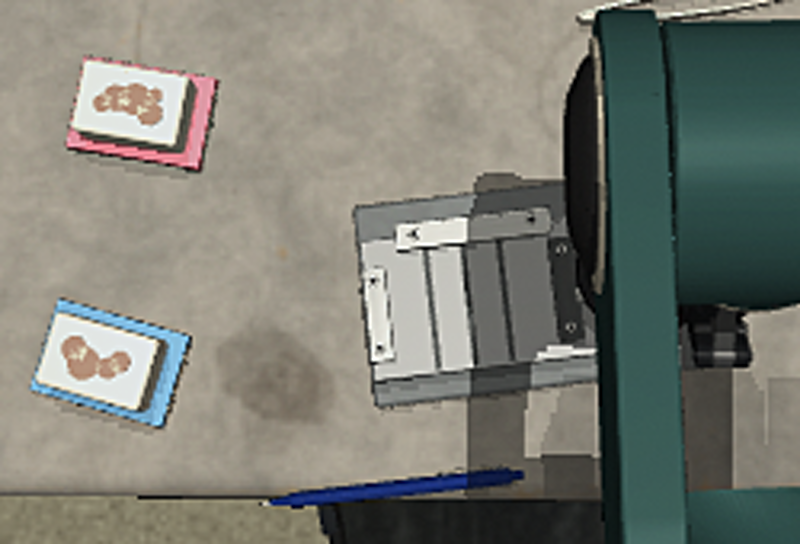

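View pics/w2.png

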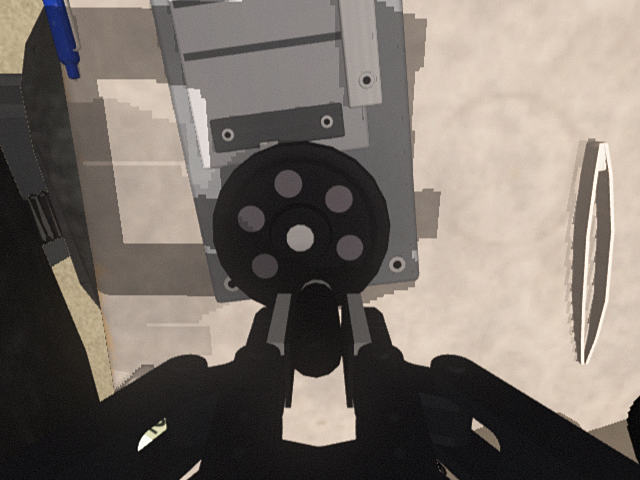

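jog_arm --targets '[{"tx":0,"ty":-0.3,"tz":0,"wx":0,"wy":0,"wz":0,"gripper":0.4},{"tx":0,"ty":0,"tz":0,"wx":0,"wy":0,"wz":0,"gripper":0.4},{"tx":0,"ty":0,"tz":0,"wx":0,"wy":0,"wz":0,"gripper":0.4},{"tx":0,"ty":0,"tz":0,"wx":0,"wy":0,"wz":0,"gripper":0.4},{"tx":0,"ty":0,"tz":-3,"wx":0,"wy":0,"wz":0,"gripper":0.4},{"tx":0,"ty":0,"tz":-4,"wx":0,"wy":0,"wz":0,"gripper":1},{"tx":5,"ty":1.3,"tz":-2,"wx":0,"wy":0,"wz":0,"gripper":1},{"tx":5,"ty":1.3,"tz":0,"wx":0,"wy":0,"wz":0,"gripper":1}]'

```text
t: 8.43
tcp_pos: [543.6, 142.1, 175.7]
tool_rot: [2.217, 2.223, 0.005]
force: [-0.2, -0.8, -0.9]
opening: 85.2
```

jog_arm --targets '[{"tx":5,"ty":1.3,"tz":0,"wx":0,"wy":0,"wz":0,"gripper":1},{"tx":5,"ty":1.3,"tz":0,"wx":0,"wy":0,"wz":0,"gripper":1},{"tx":5,"ty":1.3,"tz":0,"wx":0,"wy":0,"wz":0,"gripper":1},{"tx":5,"ty":1.3,"tz":0,"wx":0,"wy":0,"wz":0,"gripper":1},{"tx":0,"ty":0,"tz":0,"wx":0,"wy":0,"wz":8.6,"gripper":1},{"tx":0,"ty":0,"tz":0,"wx":0,"wy":0,"wz":0,"gripper":1}]'

```text
t: 9.18
tcp_pos: [593.6, 341.6, 172.8]
tool_rot: [-2.376, -2.055, 0.001]
force: [-0.1, -0.3, -0.2]
opening: 85.2
```

Run:
```python
from station import ctrl
import cv2,pickle,numpy as np
from h import *
c=ctrl.camera("wrist");pickle.dump(c,open('wrist3.pkl','wb'));cv2.imwrite('pics/w3.png',c["pixels"][:,:,::-1])
c=ctrl.camera("top");pickle.dump(c,open('top3.pkl','wb'));cv2.imwrite('pics/t3.png',cv2.resize(c["pixels"][170:340,150:400,::-1],None,fx=3.2,fy=3.2,interpolation=cv2.INTER_CUBIC))
```

```text
(no output)
```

View pics/t3.png

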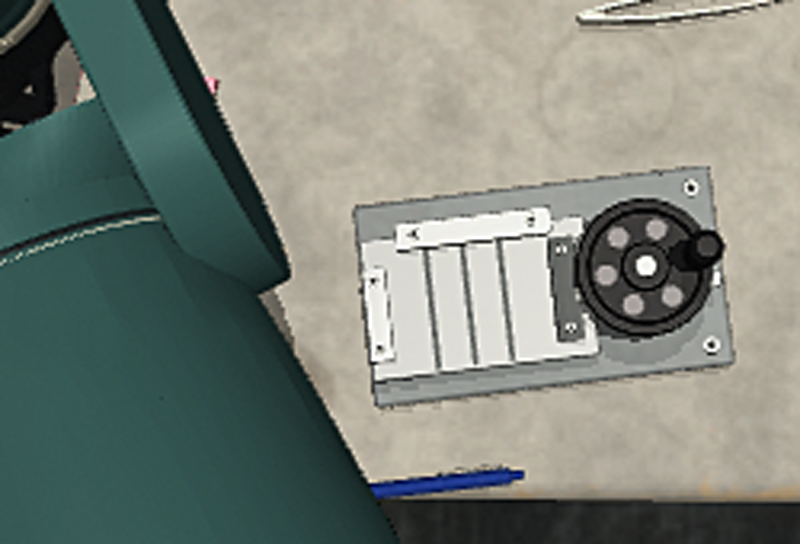

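View pics/w3.png

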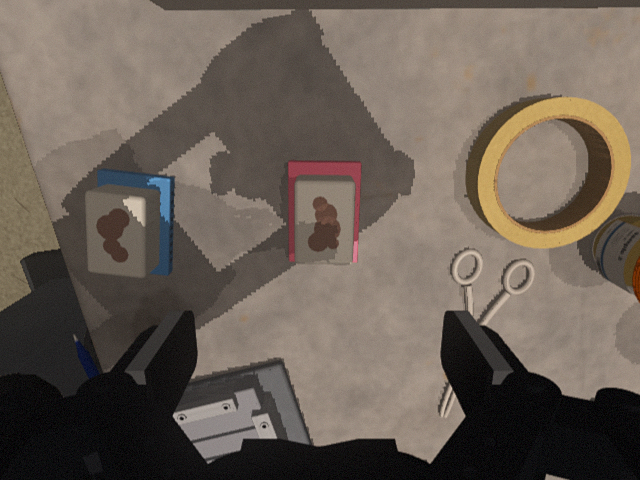

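Run:
```python
from h import *
np.set_printoptions(precision=1,suppress=True)
c=pickle.load(open('wrist3.pkl','rb'))
P=[ray(c,u,v,40) for u,v in[(294,177),(355,178),(353,264),(297,264)]];print(np.array(P),np.mean(P,0))
Q=[ray(c,u,v,10) for u,v in[(288,162),(361,162),(358,263),(290,262)]];print(np.array(Q),np.mean(Q,0))
t=pickle.load(open('top3.pkl','rb'))
Z=lambda x,y:(150+x/3.2,170+y/3.2)
h=ray(t,*Z(646,265),62);k=ray(t,*Z(709,246),104);d=k-h;print(d,np.degrees(np.arctan2(d[1],d[0])))
```

```text
[[582.6 377.5  40. ]
 [621.  371.3  40. ]
 [612.8 313.5  40. ]
 [575.2 318.9  40. ]] [597.9 345.3  40. ]
[[577.7 384.2  10. ]
 [628.4 376.9  10. ]
 [617.6 302.3  10. ]
 [567.  310.4  10. ]] [597.7 343.5  10. ]
[  6.2 -27.9  42. ] -77.47453525723692
```

jog_arm --targets '[{"tx":0,"ty":0.3,"tz":4.5,"wx":0,"wy":0,"wz":0,"gripper":1},{"tx":0,"ty":0,"tz":4.5,"wx":0,"wy":0,"wz":0,"gripper":1},{"tx":0,"ty":0,"tz":4,"wx":0,"wy":0,"wz":0,"gripper":1},{"tx":0,"ty":0,"tz":1.9,"wx":0,"wy":0,"wz":0,"gripper":1},{"tx":0,"ty":0,"tz":0,"wx":0,"wy":0,"wz":0,"gripper":-1},{"tx":0,"ty":0,"tz":0,"wx":0,"wy":0,"wz":0,"gripper":-1},{"tx":0,"ty":0,"tz":0,"wx":0,"wy":0,"wz":0,"gripper":-1},{"tx":0,"ty":0,"tz":0,"wx":0,"wy":0,"wz":0,"gripper":-1}]' --squeeze 50

```text
t: 10.28
tcp_pos: [597.7, 341.2, 26.6]
tool_rot: [2.377, 2.053, 0.005]
force: [0.5, -0.7, 7.3]
opening: 39.1
```

jog_arm --targets '[{"tx":0,"ty":0,"tz":-2,"wx":0,"wy":0,"wz":0,"gripper":-1},{"tx":0,"ty":0,"tz":-4,"wx":0,"wy":0,"wz":0,"gripper":-1},{"tx":0,"ty":0,"tz":-4,"wx":0,"wy":0,"wz":0,"gripper":-1},{"tx":0,"ty":0,"tz":0,"wx":0,"wy":0,"wz":-8.6,"gripper":-1},{"tx":0,"ty":0,"tz":0,"wx":0,"wy":0,"wz":-7.3,"gripper":-1},{"tx":0,"ty":0,"tz":0,"wx":0,"wy":0,"wz":0,"gripper":-1}]'

```text
t: 11.02
tcp_pos: [596.8, 340.8, 126.0]
tool_rot: [2.071, 2.361, 0.002]
force: [-0.5, 0.2, -0.6]
opening: 38.9
```

Run:
```python
from station import ctrl
import cv2,pickle,numpy as np
from h import *
from scipy.spatial.transform import Rotation as R
for n in ("wrist","scene"):
    c=ctrl.camera(n);pickle.dump(c,open(n+'4.pkl','wb'));cv2.imwrite(f'pics/{n}4.png',c["pixels"][:,:,::-1])
o=ctrl.get_obs();print(o['tcp_pos'],R.from_rotvec(o['tool_rot']).as_matrix(),o['force'],o['wrist_torque'],o['opening'])
```

```text
[596.7527162  340.81545204 125.31737533] [[-1.28017273e-01  9.91771710e-01  6.72715609e-04]
 [ 9.91771900e-01  1.28017049e-01  3.66774638e-04]
 [ 2.77637643e-04  7.14133926e-04 -9.99999706e-01]] [-0.66408657 -0.93734878 -0.53623513] [ 0.00010331 -0.01287864 -0.02963383] 38.873216860980286
```

View pics/wrist4.png

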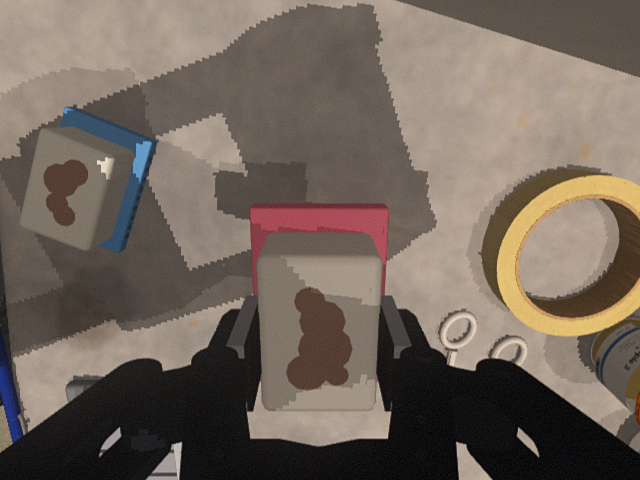

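View pics/scene4.png

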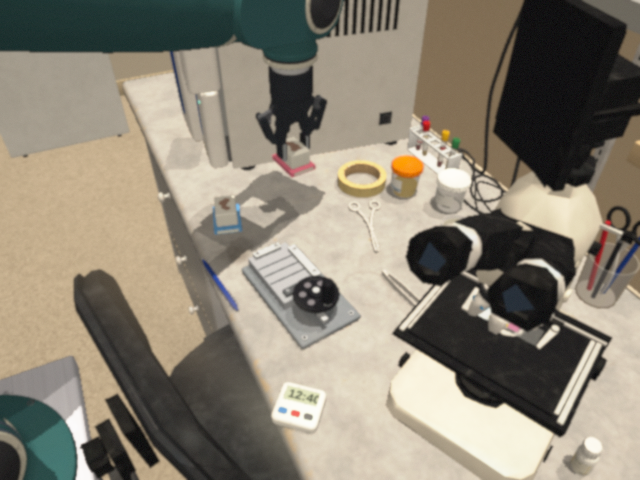

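Run:
```python
from h import *
from station import ctrl
from scipy.spatial.transform import Rotation as R
np.set_printoptions(precision=1,suppress=True)
c=pickle.load(open('wrist4.pkl','rb'));o=ctrl.get_obs();T=R.from_rotvec(o['tool_rot']).as_matrix();p=o['tcp_pos']
f=lambda u,v,z:T.T@(ray(c,u,v,z)-p)
b=p[2]-26.6
print('rim end',f(250,205,b+10),f(388,205,b+10))
print('wax top',[f(*q,b+40) for q in[(260,268),(383,268),(376,411),(263,411)]])
s=pickle.load(open('scene4.pkl','rb'))
```

```text
rim end [ 41.3 -25.6  16.6] [41.5 25.2 16.6]
wax top [array([ 28. , -18.5, -13.4]), array([ 28.2,  19.6, -13.4]), array([-24.6,  19.7, -13.4]), array([-24.7, -19.3, -13.4])]
```

jog_arm --targets '[{"tx":-4.3,"ty":-3.3,"tz":0,"wx":0,"wy":0,"wz":0,"gripper":-1},{"tx":-4.3,"ty":-3.3,"tz":0,"wx":0,"wy":0,"wz":0,"gripper":-1},{"tx":-4.3,"ty":-3.3,"tz":0,"wx":0,"wy":0,"wz":0,"gripper":-1},{"tx":-4.4,"ty":-3.2,"tz":2,"wx":0,"wy":0,"wz":0,"gripper":-1},{"tx":0,"ty":0,"tz":2,"wx":0,"wy":0,"wz":0,"gripper":-1},{"tx":0,"ty":0,"tz":0,"wx":0,"wy":0,"wz":0,"gripper":-1}]'

```text
t: 11.88
tcp_pos: [489.2, 152.1, 83.6]
tool_rot: [-2.073, -2.36, 0.002]
force: [1.1, 0.6, -0.1]
opening: 39.3
```

```bash
cat > look.py <<'E'
from station import ctrl
import cv2,pickle,numpy as np,sys
from scipy.spatial.transform import Rotation as R
k=sys.argv[1]
for n in ("wrist","scene"):
    c=ctrl.camera(n);pickle.dump(c,open(n+k+'.pkl','wb'))
    im=c["pixels"][:,:,::-1]
    if n=="scene": im=cv2.resize(im[200:360,200:380],None,fx=3.5,fy=3.5,interpolation=cv2.INTER_CUBIC)
    cv2.imwrite(f'pics/{n}{k}.png',im)
o=ctrl.get_obs();T=R.from_rotvec(o['tool_rot']).as_matrix()
print(o['t'],o['tcp_pos'].round(1),T.round(3).tolist(),o['force'].round(1),'tool F',(T.T@o['force']).round(1),o['opening'])
E
python3 look.py 5
```

```text
11.975 [490.1 152.8  85. ] [[-0.131, 0.991, 0.0], [0.991, 0.131, 0.0], [0.0, 0.0, -1.0]] [ 0.9  0.9 -0.6] tool F [0.8 1.  0.6] 38.614082791736635
```

View pics/wrist5.png

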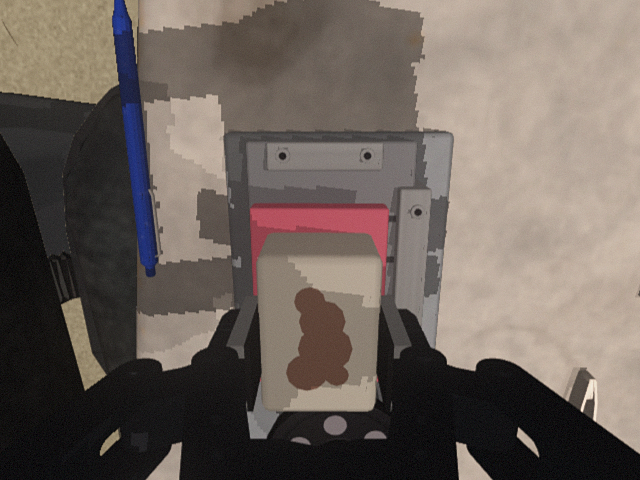

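View pics/scene5.png

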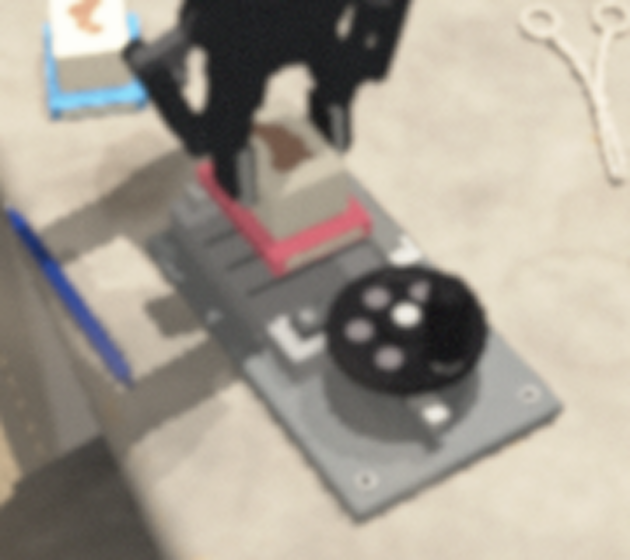

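Run:
```python
from h import *
from station import ctrl
from scipy.spatial.transform import Rotation as R
np.set_printoptions(precision=1,suppress=True)
c=pickle.load(open('wrist5.pkl','rb'));o=ctrl.get_obs();T=R.from_rotvec(o['tool_rot']).as_matrix();p=o['tcp_pos']
f=lambda u,v,z:T.T@(ray(c,u,v,z)-p)
b=p[2]-26.6
print('rim end',f(250,205,b+10),f(388,205,b+10))
print('side',f(267,170,37),f(382,170,37),'back',f(400,188,37),f(396,312,37))
```

```text
rim end [ 41.2 -26.2  16.6] [41.2 23.9 16.6]
side [ 49.6 -23.5  48. ] [49.6 25.9 48. ] back [41.8 34.  48. ] [-17.6  35.5  48. ]
```

jog_arm --targets '[{"tx":0,"ty":0,"tz":1.3,"wx":0,"wy":0,"wz":0,"gripper":-1},{"tx":0,"ty":0,"tz":1.2,"wx":0,"wy":0,"wz":0,"gripper":-1},{"tx":0,"ty":0,"tz":0.2,"wx":0,"wy":0,"wz":0,"gripper":-1},{"tx":0,"ty":0,"tz":0,"wx":0,"wy":0,"wz":0,"gripper":-1}]'

```text
t: 12.48
tcp_pos: [489.4, 152.2, 56.8]
tool_rot: [-2.07, -2.362, 0.001]
force: [0.3, 0.3, -1.7]
opening: 38.9
```

jog_arm --targets '[{"tx":0,"ty":0,"tz":0.1,"wx":0,"wy":0,"wz":0,"gripper":-1},{"tx":0,"ty":0,"tz":0,"wx":0,"wy":0,"wz":0,"gripper":-1}]'

```text
t: 12.72
tcp_pos: [489.7, 152.2, 56.7]
tool_rot: [2.071, 2.362, 0.001]
force: [-1.8, 0.9, 4.8]
opening: 39.1
```

jog_arm --targets '[{"tx":0,"ty":0.4,"tz":0,"wx":0,"wy":0,"wz":0,"gripper":-1},{"tx":0,"ty":0.4,"tz":0,"wx":0,"wy":0,"wz":0,"gripper":-1},{"tx":0,"ty":0.1,"tz":0,"wx":0,"wy":0,"wz":0,"gripper":-1},{"tx":0,"ty":0,"tz":0,"wx":0,"wy":0,"wz":0,"gripper":-1}]'

```text
t: 13.22
tcp_pos: [498.6, 153.3, 56.6]
tool_rot: [-2.071, -2.363, 0.0]
force: [-3.9, -0.7, 6.6]
opening: 39.2
```

jog_arm --targets '[{"tx":0.3,"ty":0,"tz":0,"wx":0,"wy":0,"wz":0,"gripper":-1},{"tx":0.3,"ty":0,"tz":0,"wx":0,"wy":0,"wz":0,"gripper":-1},{"tx":0.1,"ty":0,"tz":0,"wx":0,"wy":0,"wz":0,"gripper":-1},{"tx":0,"ty":0,"tz":0,"wx":0,"wy":0,"wz":0,"gripper":-1}]'

```text
t: 13.72
tcp_pos: [497.7, 160.1, 56.6]
tool_rot: [2.071, 2.362, -0.0]
force: [-3.3, -2.3, 6.7]
opening: 38.8
```

jog_arm --targets '[{"tx":0,"ty":0.1,"tz":0,"wx":0,"wy":0,"wz":0,"gripper":-1},{"tx":0,"ty":0,"tz":0,"wx":0,"wy":0,"wz":0,"gripper":-1}]' --squeeze 80

```text
t: 13.98
tcp_pos: [497.9, 160.1, 56.8]
tool_rot: [-2.07, -2.362, 0.003]
force: [-14.0, -5.7, 15.4]
opening: 38.4
```

jog_arm --targets '[{"tx":0.1,"ty":0,"tz":0,"wx":0,"wy":0,"wz":0,"gripper":-1},{"tx":0,"ty":0,"tz":0,"wx":0,"wy":0,"wz":0,"gripper":-1}]'

```text
t: 14.22
tcp_pos: [497.8, 160.5, 56.8]
tool_rot: [-2.071, -2.363, 0.004]
force: [-14.0, -10.4, 16.3]
opening: 38.5
```

jog_arm --targets '[{"tx":0.1,"ty":0,"tz":0,"wx":0,"wy":0,"wz":0,"gripper":-1},{"tx":0,"ty":0,"tz":0,"wx":0,"wy":0,"wz":0,"gripper":-1}]'

```text
t: 14.48
tcp_pos: [497.7, 161.4, 56.8]
tool_rot: [2.071, 2.363, -0.004]
force: [-13.3, -11.9, 17.4]
opening: 38.6
```

```bash
python3 look.py 6
```

```text
14.575 [497.7 161.5  56.8] [[-0.131, 0.991, -0.002], [0.991, 0.131, -0.002], [-0.002, -0.002, -1.0]] [-13.1 -10.6  16.8] tool F [ -8.8 -14.4 -16.8] 38.768215402839154
```

View pics/wrist6.png

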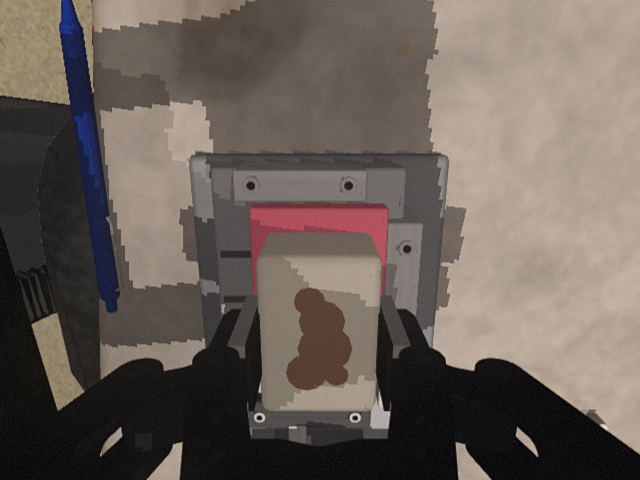

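View pics/scene6.png

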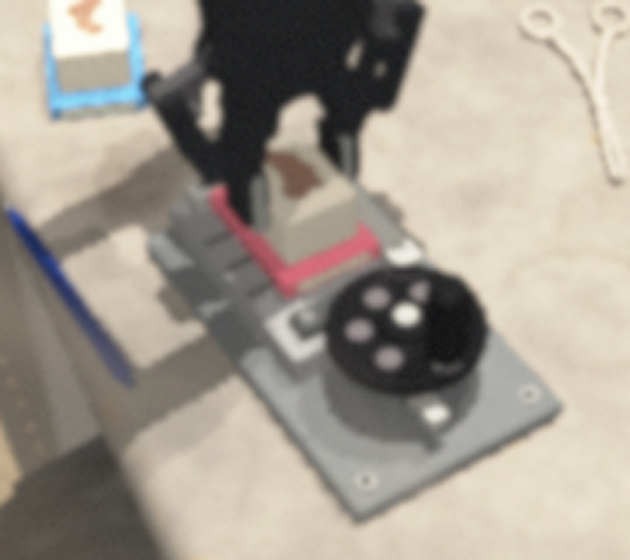

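jog_arm --targets '[{"tx":0.1,"ty":0,"tz":0,"wx":0,"wy":0,"wz":0,"gripper":-1},{"tx":0,"ty":0,"tz":0,"wx":0,"wy":0,"wz":0,"gripper":-1}]'

```text
t: 14.82
tcp_pos: [497.6, 162.4, 56.8]
tool_rot: [-2.071, -2.362, 0.005]
force: [-13.8, -10.4, 16.4]
opening: 39.0
```

jog_arm --targets '[{"tx":0.1,"ty":0,"tz":0,"wx":0,"wy":0,"wz":0,"gripper":-1},{"tx":0,"ty":0,"tz":0,"wx":0,"wy":0,"wz":0,"gripper":-1}]'

```text
t: 15.08
tcp_pos: [497.5, 163.0, 56.8]
tool_rot: [2.07, 2.362, -0.005]
force: [-12.4, -15.2, 17.4]
opening: 38.3
```

jog_arm --targets '[{"tx":0.1,"ty":0,"tz":0,"wx":0,"wy":0,"wz":0,"gripper":-1},{"tx":0,"ty":0,"tz":0,"wx":0,"wy":0,"wz":0,"gripper":-1}]'

```text
t: 15.32
tcp_pos: [497.5, 163.2, 56.9]
tool_rot: [2.07, 2.361, -0.007]
force: [-12.6, -23.3, 19.1]
opening: 38.4
```

jog_arm --targets '[{"tx":0,"ty":0.05,"tz":0,"wx":0,"wy":0,"wz":0,"gripper":-1},{"tx":0,"ty":0,"tz":0,"wx":0,"wy":0,"wz":0,"gripper":-1},{"tx":0,"ty":0,"tz":0,"wx":0,"wy":0,"wz":0,"gripper":-1},{"tx":0,"ty":0,"tz":0,"wx":0,"wy":0,"wz":0,"gripper":-1},{"tx":0,"ty":0,"tz":0,"wx":0,"wy":0,"wz":0,"gripper":-1},{"tx":0,"ty":0,"tz":0,"wx":0,"wy":0,"wz":0,"gripper":-1},{"tx":0,"ty":0,"tz":0,"wx":0,"wy":0,"wz":0,"gripper":-1},{"tx":0,"ty":0,"tz":0,"wx":0,"wy":0,"wz":0,"gripper":-1}]'

```text
t: 16.32
tcp_pos: [497.6, 163.2, 56.9]
tool_rot: [2.07, 2.362, -0.009]
force: [-17.5, -24.2, 22.2]
opening: 38.5
```

```bash
python3 look.py 7
python3 - <<'E'
import cv2
im=cv2.imread('pics/wrist7.png')[140:450,180:460];cv2.imwrite('pics/w7z.png',cv2.resize(im,None,fx=1.9,fy=1.9,interpolation=cv2.INTER_CUBIC))
E
```

```text
16.425 [497.6 163.2  56.9] [[-0.131, 0.991, -0.003], [0.991, 0.131, -0.005], [-0.005, -0.003, -1.0]] [-18.3 -23.6  22.7] tool F [-21.1 -21.3 -22.5] 38.47447920071307
```

View pics/w7z.png

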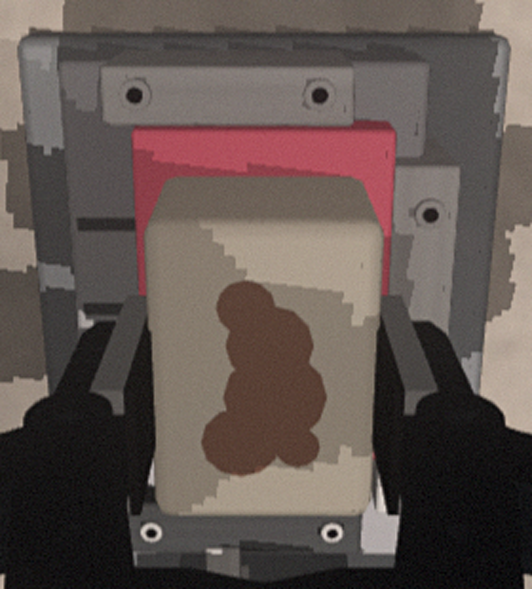

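View pics/scene7.png

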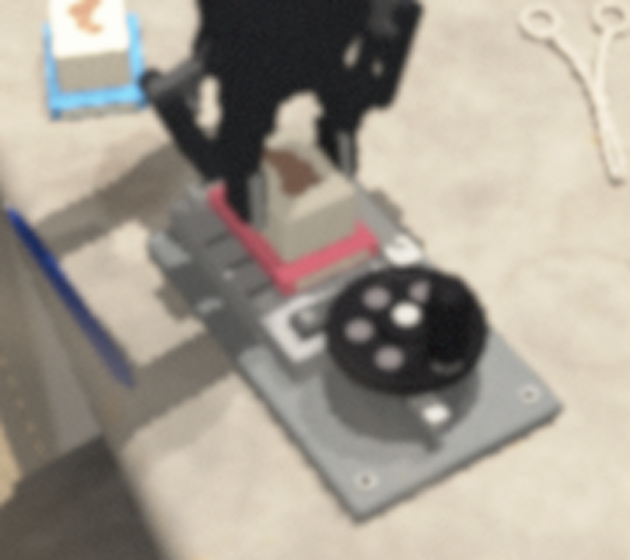

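```bash
python3 -c "
from station import ctrl
print(ctrl.job_done())
o=ctrl.get_obs();print(o['t'],o['tcp_pos'],o['force'])"
```

```text
the job is handed in; nothing more can be done
None
the job is handed in; nothing more can be done
```

I wound the vise fully open and pressed the pink block into the corner against both stops. It is still held there with the jaw open, and I handed the job in at about 16.4 s. The hand-in gives no verdict.

- **Handwheel:** I led the handle anticlockwise about 399° (roughly 6.96 rad) until it hit its hard stop, with about 38 N of sideways force on the tool. The jaw edge moved about 28 mm in the top image, which matches full opening. I lifted the pink cassette only after that.
- **Block:** I gripped the wax across its 40 mm, turned it to the vise's yaw and lowered it onto the bed. I then slid it to the back stop and along to the side stop until it no longer moved.
- **Press:** The last reading was about 21 N against each stop direction and about 22 N downwards. Some of the side force is friction, so I estimate the net contact at about 8 N or more on each stop.
- **Lie of the block:** The tool was tilted less than 0.01 rad. In the wrist picture the rim sits parallel to the side stop and touching both stops, with clearance to the jaw.
- **Other things:** The blue cassette and pen looked unmoved in the last close-up. The timer and tweezers were outside that crop, and I did not measure any of them at the end.

**One disagreement:** from camera calibration and the assumed grip offset, the block's centre came out 2–3 mm off the predicted seat, mostly along the vise's y. The allowed error is 2.5 mm. I relied on the contact forces and the picture, because the cameras and my grip estimate are each only good to about 2 mm.

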